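# Set the second battery pack on the rover deck with a spacing gauge

### The arm

A 7-joint arm with a two-finger parallel gripper is mounted at the origin on the work surface. World frame = base frame: x ahead of the robot, y to its left, z up, the work surface at z = 0. Lengths are in m, angles in degrees, forces in N, time in s.
With the tool pointing down it reaches from about 0.425 to 0.875 m from the base axis. Payload 4.7 kg.
Tool frame: the origin (TCP) lies at the centre of the arm's flange, where the gripper is bolted on; the fingertips stand 182 mm ahead of it and the grasp point (between the pads) lies 164 mm ahead of it; z points along the fingers, y is the line along which they close (so a half turn about z gives the same grasp; the last joint's range is limited). The gripper opens to 87 mm and grips with 3 to 60 N. Pads are 19 mm wide; open, the fingers measure 117 mm over their backs; the gripper's body (75 mm by 190 mm) begins 51 mm behind the grasp point.
Start: joints at [73.975, 18.392, -4.016, 83.108, 1.295, 78.541, -3.26], TCP at [0.188, -0.622, 0.405] pointing down, gripper open.
Joint ranges: [-163.93, 163.93], [-17.29, 119.83], [-79.2, 71.16], [3.27, 140.29], [-89.18, 269.18], [5.43, 117.66], [-154.24, 154.24]. Speed limits (degrees/s): [147.25, 147.25, 180, 180, 180, 180, 180].

### API

Orientations are given as [roll, pitch, yaw] about the fixed x, y, z axes, in that order (R = Rz(yaw) Ry(pitch) Rx(roll)).
In Python, from cell import env gives the robot as it stands. The module is installed in compiled form; this text tells all that it offers.
- The arm moves only by the tool step_arm, never from a script. Its argument "steps" is one flat list of numbers, 5 for each row, row after row: the opening, from 0 (shut) to 1 (fully open), then the shift along the tool's x, y, z in mm, then the turn about the tool's z in degrees. In form: [grip, dx, dy, dz, roll, grip, dx, dy, dz, roll, ...]. A call has 1 to 12 rows; each row shifts and turns the commanded pose from where the row before left it, along the tool's axes as they then stand; what a row does not reach is not made up. A row lasts 1/8 s, in which the tool goes at most 62.5 mm and 10.7 degrees, less where a joint would pass 70% of its speed; a pose out of reach is approached as far as the arm can. A call with a gripper value outside its range is refused whole. The fingers move at their own pace and stop on an object; "grip_force" is the grip in N (left out, the last holds). Time passes only in rows, so rows that do not move let the fingers close. It gives the time, the measured TCP pose, the force, the opening and the grip force at its end, in the units of the state.
- env.get_obs(): the state, without advancing time (a new reading comes with each control period).
- env.read_camera(name): name is "side" or "top"; returns a dict with "image" (420x560x3 uint8, red, green, blue), "camera_matrix" (3x3 intrinsics, pixels), "R" (3x3) and "t" (3): a world point X has camera coordinates R X + t. Camera axes: x right, y down, z forward; pixel columns grow to the right and rows downward; lengths in m; the calibration is good to about 2 mm. A picture is of the moment at which its call begins. There is no depth.
- env.sign_off(): hands the job in; it is judged then, once.
The state is a dict: "time_s": time; "qpos": joint angles; "joint_velocities": joint speeds; "effort": joint torques, N m; "tool_pos": TCP position; "tool_rot": TCP orientation; "force": force on the tool from outside, world axes, zero at the start; "wrist_torque": the same for the moment, N m; "grip_width": finger opening in m; "grasp_force": force on a finger pad.
Only numpy, scipy, OpenCV 4.12 (cv2) and the standard library are available. Lean on these libraries where they do the work, as an engineer would, in place of code of your own. Each camera call takes 0.05 s, during which the arm holds its last target. There are 200 camera calls.

### The job

Fit the rover's second battery pack with an even cooling gap: stand the plywood spacing gauge on the deck against the inner end of the strapped-down pack, then lay the loose pack flat on the deck in line with it, end to end, snug against the gauge. Leaving the pack where it is, lift the gauge out and stand it upright back on the bench. Be gentle: press only lightly, do not drop the pack or tip the gauge over, and leave the other things on the bench alone.

Things in the scene. Friction and masses are not known exactly. Their poses are not given: they have to be found in the camera images.
- pack_mid (a point): Centre of the loose battery pack: grey plastic block 105 x 56 x 48 mm (length x width x height, 0.45 kg give or take 40 %), at first flat on the bench. x along its length, y across its 56 mm width, z up. Grip it across the 56 mm width.
- mounted_mid (a point): Centre of the pack already fixed on the deck: same block, 105 (x, along the rover) x 56 (y) x 48 mm (z up), with a steel strap 20 mm wide and 3 mm thick over its middle, whose feet reach 47 mm from the centre line. It sits near one end of the deck; which end varies. Its inner end is the one facing the middle of the deck (the rover's origin).
- gauge_mid (a point): Centre, at half height, of the plywood spacing gauge (0.1 kg, 105 mm high), which stands upright by itself, at first on the bench. Blade 14 mm thick (x), 120 mm long (y), 34 mm high; at each end, 52 mm from the middle, it has a foot 50 mm long (along x), 14 mm wide, 10 mm high. The packs fit between the feet (90 mm clear). z up.
- gauge_grip (a point): Where to grip the gauge: 85 mm above its underside, on the flat tab that rises from the middle of its blade, 14 mm thick (x), 44 mm wide (y), its top 105 mm above the underside (20 mm above this point). Grip it across the 14 mm. In place on the deck the tab stands clear above the packs, which are 48 mm high.
- rover: The rover, parked, immovable. Origin on the bench under the deck's middle; x along its length, y across. Flat white deck 400 (x) by 150 mm (y), its top 70 mm above the bench. Black wheels 100 mm in diameter beside the deck at x = +-135 mm, 88 to 136 mm from the centre line, their tops 30 mm above the deck. White plough blade at +x, 240 mm from the origin, 92 mm high.
- controller: The rover's finned aluminium motor controller, 50 (x) by 80 (y) by 34 mm high, fixed on the deck near the other end from the fixed pack. Origin at the centre of its underside, axes as the rover's. The loose pack goes between the gauge and this, with at least 45 mm to spare.
- spare_wheel: Bystander, loose on the bench: spare black wheel lying flat, 100 mm in diameter, 46 mm high; origin at the centre of its underside. Leave alone.
- offcut: Bystander, loose: white plastic offcut 110 x 60 x 5 mm lying flat; origin at the centre of its underside. Leave alone.
- screw_jar: Bystander, loose: clear jar 64 mm in diameter, 85 mm high; origin at the centre of its underside. Leave alone.
- screwdriver: Bystander, loose: screwdriver about 180 mm long lying on the bench. Leave alone.
Not all that is in view belongs to the job. There is more than one size of the part that bears gauge_mid; the job needs the larger. What is shaped like the part that bears pack_mid but orange is not meant.

How it is judged (in metres and radians):
On the way, in this order (a step that is already met when the one before it is completed fails the run):
1. the gauge stands on the deck at the fixed pack's inner end, squarely across it (within 12 mm of touching it), and is let go (horizontal distance between gauge_mid and mounted_mid below 0.0715 m and y of gauge_mid in the frame of mounted_mid between -0.02 and 0.02 m and z of gauge_mid in the frame of mounted_mid between 0.0245 and 0.0325 m and angle between the x axis of gauge_mid and the x axis of mounted_mid, either way round below 0.15 rad and contact force between the fingers and gauge below 0.1 N), for 0.2 s.
2. with the gauge still in place between them, the loose pack lies flat on the deck, in line, with the gap of 14 mm that the gauge sets (11.5 to 17 mm between the ends) (distance between pack_mid and mounted_mid between 0.1165 and 0.122 m and y of pack_mid in the frame of mounted_mid between -0.008 and 0.008 m and z of pack_mid in the frame of mounted_mid between -0.004 and 0.004 m and angle between the x axis of pack_mid and the x axis of mounted_mid, either way round below 0.05 rad and horizontal distance between gauge_mid and mounted_mid below 0.064 m and y of gauge_mid in the frame of mounted_mid between -0.02 and 0.02 m and z of gauge_mid in the frame of mounted_mid between 0.0245 and 0.0325 m and angle between the x axis of gauge_mid and the x axis of mounted_mid, either way round below 0.15 rad), for 0.2 s.
At the end, for the whole second after the job is handed in: The loose pack lies flat on the deck in line with the fixed one (sideways within 8 mm, turned less than 0.05 rad), its end 11.5 to 17 mm from the fixed pack's end; the gauge stands upright on the bench, off the rover (tilted less than 0.12 rad); both at rest (distance between pack_mid and mounted_mid between 0.1165 and 0.122 m and y of pack_mid in the frame of mounted_mid between -0.008 and 0.008 m and z of pack_mid in the frame of mounted_mid between -0.004 and 0.004 m and angle between the x axis of pack_mid and the x axis of mounted_mid, either way round below 0.05 rad and linear speed of each of pack, gauge below 0.01 m/s and height (world z) of gauge_mid between 0.047 and 0.062 m and angle between gauge_mid's own z axis and vertical below 0.12 rad); the robot touches nothing.
It fails at once if the pack or the gauge is pressed hard (over 25 N between pack and gauge, or against the fixed pack) (contact force between pack and gauge above 25 N or contact force between mounted_pack and anything else above 25 N).
It fails at once if the pack is dropped or slammed on to the rover (over 50 N) (contact force between pack and rover above 50 N).
It fails at once if the gauge is tipped over (angle between gauge_mid's own z axis and vertical above 0.7 rad).
It fails at once if a bystander (spare wheel, offcut, screw jar, screwdriver) is moved more than 30 mm (distance of any of spare_wheel, offcut, screw_jar, screwdriver from where it was at the start of the episode above 0.03 m).
It also fails if it takes over 72 s, if anything falls off the work surface, if the arm or the gripper's body presses on something with over 40 N, if the wrist force passes 120 N, or if a joint passes its speed limit or range.

## Working session

There is one attempt and no reset: what is moved stays moved. The work goes in short steps, Python scripts to look and compute and a tool call to move; the robot and the scene stay as the last step left them, time stands still between calls to the robot, and variables do not carry over. Pictures are saved under pics/ and viewed, at most 10 in all, crops included, and the job is handed in when it is done.

Besides the shell and the picture viewer there is one more tool, called after "Call:" as name(argument=value, ...) on one line, values as JSON. step_arm: Moves the arm, as the interface text tells. Its arguments: {"type":"object","properties":{"steps":{"type":"array","items":{"type":"number"}},"grip_force":{"type":"number"}},"required":["steps"]}

```bash
mkdir -p pics
python3 - <<'E'
from cell import env
import cv2,pickle
o=env.get_obs();print({k:o[k] for k in('time_s','tool_pos','tool_rot','grip_width')})
for n in('side','top'):
    c=env.read_camera(n);pickle.dump(c,open(n+'.pkl','wb'));cv2.imwrite(f'pics/{n}0.png',c['image'][...,::-1]);print(n,c['camera_matrix'],c['R'],c['t'])
E
```

```text
{'time_s': 0.0, 'tool_pos': array([ 0.1881527 , -0.62194651,  0.4036866 ]), 'tool_rot': array([-1.79892103e+02,  5.46666825e-03,  1.68383919e+01]), 'grip_width': 0.08703047601932531}
side [[511.22746737   0.         286.0814797 ]
 [  0.         511.22746737 205.3361262 ]
 [  0.           0.           1.        ]] [[-0.68628544 -0.7271369  -0.01685874]
 [-0.38993842  0.38739969 -0.83538585]
 [ 0.61397095 -0.56673927 -0.54940538]] [0.33681373 0.30535879 1.0233626 ]
top [[401.64652606   0.         278.19154251]
 [  0.         401.64652606 208.45430083]
 [  0.           0.           1.        ]] [[-0.02938177 -0.99942692 -0.01680903]
 [-0.9949022   0.03086343 -0.09600549]
 [ 0.09646925  0.01390253 -0.99523887]] [-0.04131392  0.55210738  1.22358379]
```

View pics/top0.png

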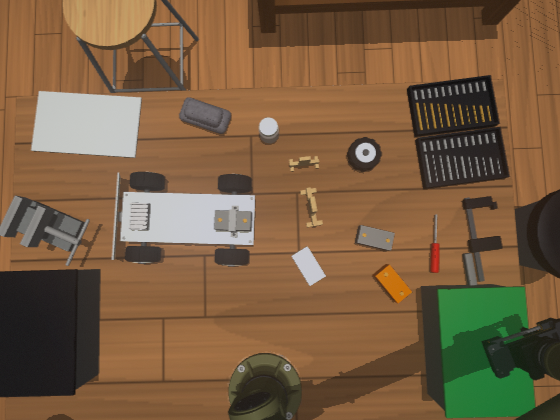

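View pics/side0.png

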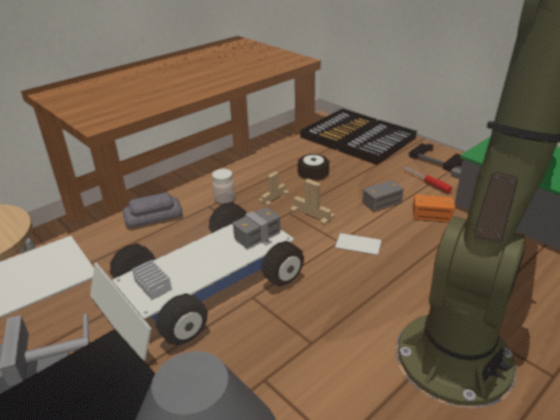

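The top view shows these candidates:
- **Gauges:** the small one is at (304,162), and the larger one at (313,207) is about 40 px long. I choose the larger.
- **Packs:** the grey one at (375,237) is the one I want. The orange one at (393,284) is a distractor, and the grey case at (205,115) is not a pack.
- **Rover:** at (187,218), with the fixed pack at (233,220), the controller at (138,217) and the plough at the left (115,217).

Next is a close crop with measurements.

```bash
cat > h.py <<'E'
import numpy as np,cv2,pickle
def ray(c,uv,z):
    K,R,t=c['camera_matrix'],c['R'],c['t']
    d=R.T@np.linalg.inv(K)@np.r_[uv,1.];C=-R.T@t
    return C+d*(z-C[2])/d[2]
def proj(c,X):
    p=c['camera_matrix']@(c['R']@np.asarray(X)+c['t']);return p[:2]/p[2]
def masks(c):
    hsv=cv2.cvtColor(c['image'],cv2.COLOR_RGB2HSV);return hsv
def comps(m,lo=30):
    n,l,s,_=cv2.connectedComponentsWithStats(m.astype(np.uint8));return [(l==i) for i in range(1,n) if s[i,4]>=lo]
def rect(m):
    ys,xs=np.nonzero(m);return cv2.minAreaRect(np.c_[xs,ys].astype(np.float32))
E
python3 - <<'E'
from h import *
c=pickle.load(open('top.pkl','rb'));im=c['image'];h=masks(c)
def show(name,m,z,roi):
    x0,x1,y0,y1=roi;mm=np.zeros(m.shape,bool);mm[y0:y1,x0:x1]=m[y0:y1,x0:x1]
    for k in comps(mm):
        r=rect(k);b=np.array([ray(c,p,z)[:2] for p in cv2.boxPoints(r)])
        e=b[1]-b[0],b[2]-b[1];L=max(e,key=np.linalg.norm)
        print(name,np.round(r[0],1),k.sum(),'ctr',np.round(b.mean(0),4),'sz',np.round([np.linalg.norm(v) for v in e],4),'ang',round(np.degrees(np.arctan2(L[1],L[0])),1))
S,V=h[...,1],h[...,2]
show('deck',(S<40)&(V>170),.07,(118,260,185,250))
show('grey',(S<70)&(V<165)&(V>60),.118,(210,256,200,240))
show('pack',(S<90)&(V>60),.048,(350,400,220,255))
for n in('gauge',):
  print(h[200:215:2,312],h[237,375],h[225,330])
a=cv2.resize(im[150:255,290:400],None,fx=3.6,fy=3.6,interpolation=2);b=cv2.resize(im[175:263,110:262],None,fx=2.6,fy=2.6,interpolation=2)
W=np.zeros((610,400,3),np.uint8);W[:378,:396]=a;W[380:380+228,:395]=b[:228];cv2.imwrite('pics/crop1.png',W[:600,:,::-1])
E
```

```text
deck [187.5 217.9] 5401 ctr [0.5268 0.2154] sz [0.1498 0.4025] ang -93.4
grey [232.7 221.3] 720 ctr [0.5089 0.0727] sz [0.089  0.1105] ang -97.5
pack [374.6 237.3] 661 ctr [ 0.4521 -0.3472] sz [0.0567 0.1117] ang -104.8
[[ 19 110 200]
 [ 18 114 199]
 [ 18 113 201]
 [ 19 111 200]
 [ 18 115 178]
 [ 18 114 157]
 [ 15 104  86]
 [ 17 109 122]] [ 16  24 136] [ 14 139 150]
```

View pics/crop1.png

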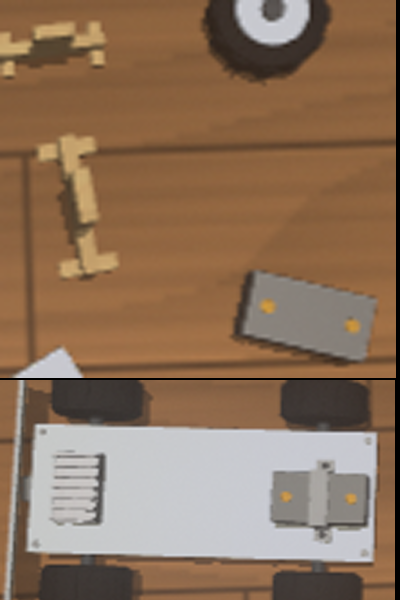

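Run:
```python
from h import *
c=pickle.load(open('top.pkl','rb'));im=c['image'];h=masks(c);H,S,V=[h[...,i] for i in range(3)]
def wcent(roi,z):
    x0,x1,y0,y1=roi;m=np.clip(S.astype(float)-75,0,None);
    w=m[y0:y1,x0:x1];ys,xs=np.mgrid[y0:y1,x0:x1];p=np.array([(w*xs).sum(),(w*ys).sum()])/w.sum();return p,ray(c,p,z)[:2]
def pair(n,a,b,z):
    p,A=wcent(a,z);q,B=wcent(b,z);d=B-A;print(n,p,q,'ctr',np.round((A+B)/2,4),'d',np.linalg.norm(d),'ang',np.degrees(np.arctan2(d[1],d[0])))
pair('fixed',(217,225,216,225),(240,249,216,225),.118)
pair('loose',(360,369,230,240),(384,393,235,245),.048)
# top-face by contour at higher res: greys around
np.set_printoptions(linewidth=250)
print(V[210:235,208:260:1][::3])
# gauge mask
m=(H>14)&(H<25)&(V>165)&(S<135);mm=np.zeros_like(m);mm[180:235,295:330]=m[180:235,295:330]
print(*[''.join('#' if v else '.' for v in r[298:328]) for r in mm[184:230]],sep='\n')
r=rect(mm);print(r)
```

```text
fixed [219.50913242 219.37328767] [244.48383733 220.25234619] ctr [0.513  0.0747] d 0.0721482154442708 ang -93.76406570835432
loose [363.93576222 234.59635666] [387.46605876 240.10739615] ctr [ 0.4516 -0.3504] d 0.07242783042881153 ang -104.97841331653444
[[208 208 209 208 207 208 194 146 130 128 125 132 147 145 144 140 138 136 134 132 138 158 170 169 168 168 169 155 116 108 144 205 205 205 206 206 205 205 205 205 206 205 206 207 207 201 172 138 139 140 141 139]
 [208 208 209 209 209 210 192 145 136 136 137 136 138 137 136 137 136 137 136 137 143 160 170 169 169 168 169 163 147 138 138 138 138 137 138 139 138 138 138 138 138 139 125  91 158 195 152 108 135 135 134 134]
 [208 208 209 209 209 208 187 137 136 136 137 136 137 137 137 137 136 136 137 137 146 165 169 169 170 169 170 157 130 138 138 138 138 138 138 138 139 139 140 139 139 139 122  90 158 190 148 111 138 138 138 139]
 [208 209 209 209 208 197 154 138 137 147 177 198 197 189 157 137 137 136 137 137 146 164 168 168 170 169 170 163 144 138 138 139 138 138 149 179 201 200 184 140 139 139 123  91 158 187 139 140 139 139 139 139]

[... 1883 characters left out ...]
.........
...............#..............
..............................
..............................
.................#............
................##............
..............####............
..............####............
..............#####...........
...............####...........
...............####..###......
...............##########.....
.........#####.##########.....
.........#####.##########.....
.........#####..#######.......
........#######.##............
.........###..................
..............................
..............................
..............................
((311.1891784667969, 206.1351318359375), (38.469364166259766, 16.439899444580078), 80.53767395019531)
```

Run:
```python
from h import *
c=pickle.load(open('top.pkl','rb'));h=masks(c);H,S,V=[h[...,i] for i in range(3)]
m=(H>14)&(H<25)&(V>165)&(S<135);mm=np.zeros_like(m);mm[198:210,308:319]=m[198:210,308:319]
r=rect(mm);b=np.array([ray(c,p,.105)[:2] for p in cv2.boxPoints(r)]);print('tab',r,b.mean(0))
f1=ray(c,(308.3,190),.01);f2=ray(c,(314.9,223.5),.01);d=f1-f2
print('feet ctr',(f1+f2)/2,np.linalg.norm(d),np.degrees(np.arctan2(d[1],d[0])))
print('cam',-c['R'].T@c['t'])
# tab in side view check
s=pickle.load(open('side.pkl','rb'))
g=b.mean(0)
print('side proj gauge top',proj(s,[*g,.105]),'pack',proj(s,[.4516,-.3504,.048]),'fixed',proj(s,[.513,.0747,.118]))
for X in((.513+.036*.065,.0747+.036,.118),(.513-.036*.065,.0747-.036,.118)):print(proj(s,X))
cv2.imwrite('pics/sidecrop.png',cv2.resize(s['image'][165:265,210:410],None,fx=4,fy=4,interpolation=2)[...,::-1])
```

```text
tab ((313.30767822265625, 203.53846740722656), (11.7669677734375, 4.3145551681518555), 78.69007110595703) [ 0.5542069  -0.16177015]
feet ctr [ 0.55452886 -0.16303474  0.01      ] 0.10791760051782977 8.949036266363544
cam [ 0.43004076 -0.07534108  1.27006904]
side proj gauge top [312.53803616 182.97469426] pack [383.57084587 189.1678573 ] fixed [256.36815686 220.15335227]
[244.18624977 225.88205653]
[268.18043674 214.59847013]
```

View pics/sidecrop.png

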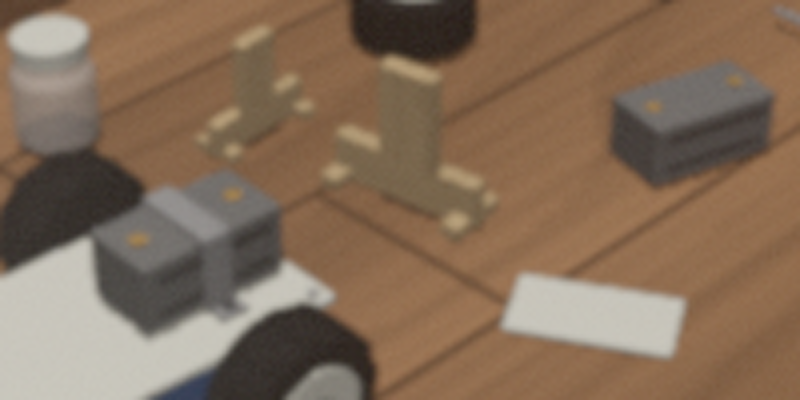

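The side view agrees with the top-view positions to about 1 px: tab top at (313,182), fixed pack dots at (244,225) and (268,213), loose pack at (383,188). The middle gauge is clearly larger than the one behind it. I'm moving above it now.

Call:
step_arm(steps=[0.6, 40.3, -27.8, 0, 0, 0.6, 40.3, -27.8, 0, 0, 0.6, 40.3, -27.8, 0, 0, 0.6, 40.3, -27.8, 0, 0, 0.6, 40.3, -27.8, 0, 0, 0.6, 40.3, -27.8, 0, 0, 0.6, 40.3, -27.8, 0, 0, 0.6, 40.3, -27.8, 0, 0, 0.6, 40.3, -27.8, 0, 0, 0.6, 40.3, -27.8, 0, 0, 0.6, 40.3, -27.8, 0, 0, 0.6, 40.3, -27.8, 0, 6.8], grip_force=12)

```text
time_s: 1.6
tool_pos: [0.5551, -0.1616, 0.4044]
tool_rot: [-180.0, 0.0, 9.8]
force: [0.3, -0.4, -0.1]
grip_width: 0.0521
grasp_force: 0.0
```

```bash
cat >> h.py <<'E'
def go(o,x,y,z,psi):
    "tool-axis shift (mm) and turn to reach world x,y,z(TCP),yaw; shift done first"
    p=o['tool_pos'];r,pt,a=o['tool_rot'];A=np.radians(a);X,Y=x-p[0],y-p[1]
    print('t',round(o['time_s'],2),'pos',np.round(p,4),'rot',np.round(o['tool_rot'],2),'F',np.round(o['force'],1),'w',round(o['grip_width'],4),'gf',np.round(o['grasp_force'],1))
    print('dx %.1f dy %.1f dz %.1f turn %.1f'%((np.cos(A)*X+np.sin(A)*Y)*1e3,(np.sin(A)*X-np.cos(A)*Y)*1e3,(p[2]-z)*1e3,(a-psi+180)%360-180))
E
python3 - <<'E'
from h import *;from cell import env
go(env.get_obs(),.5545,-.162,.249,10)
E
```

```text
t 1.6 pos [ 0.5551 -0.1616  0.4044] rot [-1.80e+02  3.00e-02  9.85e+00] F [ 0.3 -0.4 -0.1] w 0.0521 gf 0.0
dx -0.7 dy 0.3 dz 155.4 turn -0.2
```

Call:
step_arm(steps=[0.6, 0, 0, 50, 0, 0.6, 0, 0, 50, 0, 0.6, 0, 0, 30, 0, 0.6, 0, 0, 15, 0, 0.6, 0, 0, 10, 0, 0, 0, 0, 0, 0, 0, 0, 0, 0, 0, 0, 0, 0, 0, 0, 0, 0, 0, 0, 0, 0, 0, 0, 0, 0], grip_force=12)

```text
time_s: 2.85
tool_pos: [0.5545, -0.1628, 0.2499]
tool_rot: [180.0, -0.0, 10.0]
force: [0.5, 0.1, -1.3]
grip_width: 0.0138
grasp_force: 12.0
```

Call:
step_arm(steps=[0, 0, 0, -50, 0, 0, 0, 0, -50, 0, 0, 0, 0, -50, 0, 0, 2, -38.3, 0, 0, 0, 2, -38.3, 0, 0, 0, 2, -38.3, 0, 0, 0, 2, -38.3, 0, 0, 0, 2, -38.3, 0, 0, 0, 2, -38.3, 0, 0, 0, 2, -38.3, 0, 0, 0, 2, -38.3, 0, 0])

```text
time_s: 4.22
tool_pos: [0.5164, 0.1428, 0.3996]
tool_rot: [180.0, 0.0, 10.0]
force: [0.2, -0.1, -1.6]
grip_width: 0.0139
grasp_force: 12.0
```

Call:
step_arm(steps=[0, 0, 0, 0, 6.8, 0, 0, 0, 0, 6.8, 0, 0, 0, 0, 0, 0, 0, 0, 0, 0])

```text
time_s: 4.72
tool_pos: [0.5168, 0.1416, 0.3996]
tool_rot: [180.0, 0.0, -3.5]
force: [-0.5, -0.5, -1.0]
grip_width: 0.0139
grasp_force: 12.0
```

Run:
```python
from h import *;from cell import env
go(env.get_obs(),.5172,.1416,.32,-3.6)
for n in('side','top'):
    c=env.read_camera(n);pickle.dump(c,open(n+'1.pkl','wb'))
    if n=='side': a=c['image'][100:300,150:350]
    else: a=np.hstack([a,c['image'][120:320,150:350]])
    
cv2.imwrite('pics/b.png',cv2.resize(a,None,fx=2,fy=2,interpolation=2)[...,::-1])
```

```text
t 4.72 pos [0.5168 0.1416 0.3996] rot [ 1.7999e+02  1.0000e-02 -3.4700e+00] F [-0.5 -0.5 -1. ] w 0.0139 gf 12.0
dx 0.4 dy -0.0 dz 79.6 turn 0.1
```

View pics/b.png

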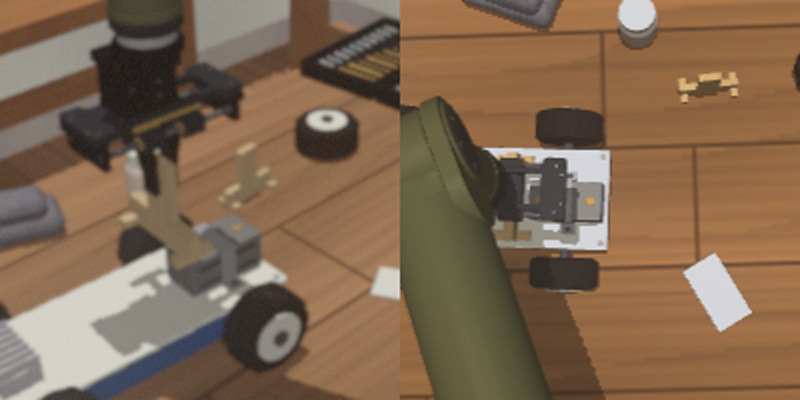

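The gauge hangs upright above the deck just inboard of the fixed pack (side crop about (165,220)). Lowering it now.

Call:
step_arm(steps=[0, 0, 0, 25, 0, 0, 0, 0, 25, 0, 0, 0, 0, 15, 0, 0, 0, 0, 8, 0, 0, 0, 0, 4, 0, 0, 0, 0, 0, 0])

```text
time_s: 5.58
tool_pos: [0.517, 0.1418, 0.3231]
tool_rot: [-180.0, -0.0, -3.6]
force: [0.2, 0.6, -0.8]
grip_width: 0.0138
grasp_force: 12.0
```

Run:
```python
from h import *;from cell import env
go(env.get_obs(),.5172,.1416,.32,-3.6)
c=env.read_camera('side');pickle.dump(c,open('side2.pkl','wb'))
cv2.imwrite('pics/c.png',cv2.resize(c['image'][170:280,200:320],None,fx=5,fy=5,interpolation=2)[...,::-1])
```

```text
t 5.58 pos [0.517  0.1418 0.3231] rot [-1.7999e+02 -3.0000e-02 -3.5600e+00] F [ 0.2  0.6 -0.8] w 0.0138 gf 12.0
dx 0.2 dy 0.2 dz 3.1 turn 0.0
```

View pics/c.png

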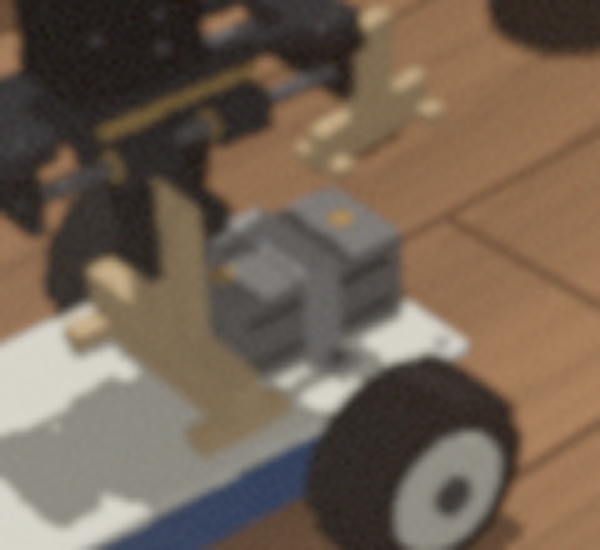

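Call:
step_arm(steps=[0, 0, 0, 2, 0, 0, 0, 2, 0, 0, 0, 0, 2, 0, 0, 0, 0, 0, 0, 0])

```text
time_s: 6.12
tool_pos: [0.5166, 0.1374, 0.3208]
tool_rot: [180.0, -0.0, -3.6]
force: [-0.3, 0.2, -1.3]
grip_width: 0.0137
grasp_force: 12.0
```

Call:
step_arm(steps=[0, 0, 1, 0, 0, 0, 0, 1, 0, 0, 0, 0, 0, 0, 0])

```text
time_s: 6.5
tool_pos: [0.5165, 0.1356, 0.3207]
tool_rot: [180.0, 0.0, -3.6]
force: [0.0, -0.5, -0.7]
grip_width: 0.0139
grasp_force: 12.0
```

Call:
step_arm(steps=[0, 0, 1, 0, 0, 0, 0, 0, 0, 0])

```text
time_s: 6.75
tool_pos: [0.5164, 0.1346, 0.3207]
tool_rot: [180.0, 0.0, -3.6]
force: [-0.4, -0.3, -0.8]
grip_width: 0.0138
grasp_force: 12.0
```

Call:
step_arm(steps=[0, 0, 1, 0, 0, 0, 0, 0, 0, 0])

```text
time_s: 7.0
tool_pos: [0.5163, 0.1342, 0.3208]
tool_rot: [-179.9, -0.0, -3.5]
force: [0.3, 2.4, -2.1]
grip_width: 0.0139
grasp_force: 12.0
```

Call:
step_arm(steps=[0, 0, 1, 0, 0, 0, 0, 0, 0, 0])

```text
time_s: 7.25
tool_pos: [0.5162, 0.1338, 0.3208]
tool_rot: [-179.9, -0.0, -3.5]
force: [0.9, 5.1, -2.8]
grip_width: 0.0139
grasp_force: 12.0
```

Call:
step_arm(steps=[0, 0, 1, 0, 0, 0, 0, 0, 0, 0])

```text
time_s: 7.5
tool_pos: [0.5161, 0.1334, 0.3208]
tool_rot: [-179.8, -0.0, -3.5]
force: [0.9, 5.6, -2.2]
grip_width: 0.0137
grasp_force: 12.0
```

Call:
step_arm(steps=[0, 0, -2, 0, 0, 0, 0, 0, 1, 0, 0, 0, 0, 0, 0, 0.5, 0, 0, 0, 0, 0.5, 0, 0, 0, 0, 0.5, 0, 0, 0, 0, 0.5, 0, 0, 0, 0, 0.5, 0, 0, 0, 0])

```text
time_s: 8.5
tool_pos: [0.5164, 0.1335, 0.3197]
tool_rot: [180.0, 0.0, -3.6]
force: [1.1, 0.6, 0.2]
grip_width: 0.0427
grasp_force: 0.0
```

Call:
step_arm(steps=[0.5, 0, 0, -20, 0, 0.5, 0, 0, -40, 0, 0.5, 0, 0, -40, 0, 0.5, 0, 0, 0, 0])

```text
time_s: 9.0
tool_pos: [0.5171, 0.1343, 0.4232]
tool_rot: [-179.9, -0.4, -3.6]
force: [0.1, -0.4, -0.9]
grip_width: 0.0434
grasp_force: 0.0
```

Run:
```python
from h import *;from cell import env
go(env.get_obs(),.4516,-.3504,.42,75)
c=env.read_camera('side');pickle.dump(c,open('side3.pkl','wb'))
cv2.imwrite('pics/d.png',cv2.resize(c['image'][150:280,190:330],None,fx=4,fy=4,interpolation=2)[...,::-1])
```

```text
t 9.0 pos [0.5171 0.1343 0.4232] rot [-179.94   -0.37   -3.57] F [ 0.1 -0.4 -0.9] w 0.0434 gf 0.0
dx -35.3 dy 487.9 dz 3.2 turn -78.6
```

View pics/d.png

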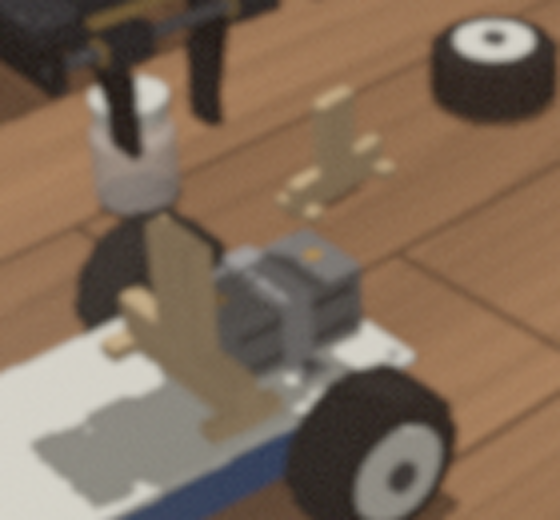

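The gauge is standing free and square against the fixed pack's inner end. Next I fetch the loose pack.

Call:
step_arm(steps=[1, -3.5, 48.8, 0, 0, 1, -3.5, 48.8, 0, 0, 1, -3.5, 48.8, 0, 0, 1, -3.5, 48.8, 0, 0, 1, -3.5, 48.8, 0, 0, 1, -3.5, 48.8, 0, 0, 1, -3.5, 48.8, 0, 0, 1, -3.5, 48.8, 0, 0, 1, -3.5, 48.8, 0, 0, 1, -3.5, 48.8, 0, 0])

```text
time_s: 10.3
tool_pos: [0.4504, -0.3525, 0.418]
tool_rot: [-179.9, 0.1, -3.6]
force: [0.2, 0.0, -0.4]
grip_width: 0.087
grasp_force: 0.0
```

Call:
step_arm(steps=[1, 0, 0, 0, -9.8, 1, 0, 0, 0, -9.8, 1, 0, 0, 0, -9.8, 1, 0, 0, 0, -9.8, 1, 0, 0, 0, -9.8, 1, 0, 0, 0, -9.8, 1, 0, 0, 0, -9.8, 1, 0, 0, 0, -9.8, 1, 0, 0, 0, 0])

```text
time_s: 11.42
tool_pos: [0.4507, -0.3511, 0.4182]
tool_rot: [-179.9, -0.1, 74.7]
force: [-0.1, 0.1, -0.3]
grip_width: 0.0866
grasp_force: 0.0
```

Run:
```python
from h import *;from cell import env
o=env.get_obs();print(np.round(o['qpos'],1))
go(o,.4516,-.3504,.191,75)
```

```text
[ 53.4   9.6 -20.4  92.9   3.4  78.3  17.3]
t 11.43 pos [ 0.4507 -0.3511  0.4182] rot [-1.7986e+02 -5.0000e-02  7.4730e+01] F [-0.1  0.1 -0.3] w 0.0866 gf 0.0
dx 0.9 dy 0.6 dz 227.2 turn -0.3
```

Call:
step_arm(steps=[1, 1, 0.5, 50, 0, 1, 0, 0, 50, 0, 1, 0, 0, 50, 0, 1, 0, 0, 40, 0, 1, 0, 0, 22, 0, 1, 0, 0, 12, 0, 0, 0, 0, 0, 0, 0, 0, 0, 0, 0, 0, 0, 0, 0, 0, 0, 0, 0, 0, 0, 0, 0, 0, 0, 0], grip_force=30)

```text
time_s: 12.8
tool_pos: [0.452, -0.3505, 0.1966]
tool_rot: [180.0, 0.0, 74.8]
force: [-1.5, 0.8, 3.9]
grip_width: 0.0555
grasp_force: 30.0
```

Call:
step_arm(steps=[0, 0, 0, -10, 0, 0, 0, 0, -40, 0, 0, 0, 0, -50, 0, 0, 0, 0, -60, 0, 0, 0, 0, -60, 0, 0, 0, 0, 0, 0])

```text
time_s: 13.55
tool_pos: [0.4529, -0.3505, 0.4216]
tool_rot: [179.5, 0.2, 74.8]
force: [1.6, -0.2, -5.0]
grip_width: 0.0557
grasp_force: 30.0
```

Call:
step_arm(steps=[0, 30, -4.5, 0, 0, 0, 48, -6.8, 0, 0, 0, 48, -6.8, 0, 0, 0, 48, -6.8, 0, 0, 0, 48, -6.8, 0, 0, 0, 48, -6.8, 0, 0, 0, 48, -6.8, 0, 0, 0, 48, -6.8, 0, 0, 0, 48, -6.8, 0, 0, 0, 48, -6.8, 0, 0, 0, 48, -6.8, 0, 0, 0, 41, -5.7, 0, 0])

```text
time_s: 15.05
tool_pos: [0.5196, 0.2035, 0.4137]
tool_rot: [-179.8, 0.1, 74.9]
force: [1.1, -0.8, -3.9]
grip_width: 0.0557
grasp_force: 30.0
```

Call:
step_arm(steps=[0, 0, 0, 0, -5.8, 0, 0, 0, 0, -5.8, 0, 0, 0, 0, 0, 0, 0, 0, 0, 0])

```text
time_s: 15.55
tool_pos: [0.5202, 0.2016, 0.4147]
tool_rot: [-179.9, 0.0, 86.3]
force: [-0.2, -0.4, -4.0]
grip_width: 0.0556
grasp_force: 30.0
```

Run:
```python
from h import *;from cell import env
o=env.get_obs()
go(o,.521,.2016,.276,86.4)
c=env.read_camera('side');pickle.dump(c,open('side4.pkl','wb'))
cv2.imwrite('pics/e.png',cv2.resize(c['image'][80:300,110:320],None,fx=2.7,fy=2.7,interpolation=2)[...,::-1])
```

```text
t 15.55 pos [0.5202 0.2016 0.4147] rot [-1.799e+02  4.000e-02  8.633e+01] F [-0.2 -0.4 -4. ] w 0.0556 gf 30.0
dx 0.1 dy 0.8 dz 138.7 turn -0.1
```

View pics/e.png

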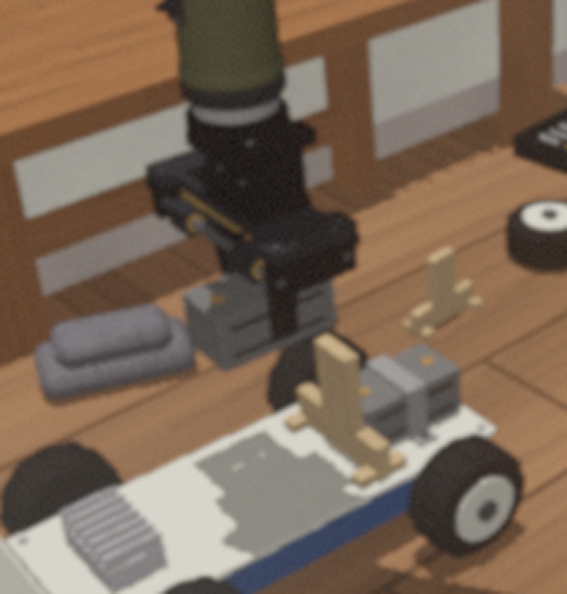

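The pack hangs level above the deck inboard of the standing gauge (crop about (260,320)), clear of the controller. Lowering it now.

Call:
step_arm(steps=[0, 0, 0.5, 40, 0, 0, 0, 0, 40, 0, 0, 0, 0, 30, 0, 0, 0, 0, 20, 0, 0, 0, 0, 10, 0, 0, 0, 0, 4, 0, 0, 0, 0, 0, 0])

```text
time_s: 16.48
tool_pos: [0.5213, 0.2021, 0.2724]
tool_rot: [179.9, -0.0, 86.4]
force: [0.4, 0.7, -4.5]
grip_width: 0.0558
grasp_force: 30.0
```

Call:
step_arm(steps=[0, 0, 0, 1, 0, 0, 0, 0, 0, 0])

```text
time_s: 16.73
tool_pos: [0.5212, 0.202, 0.2712]
tool_rot: [179.9, -0.0, 86.4]
force: [0.1, 0.1, -3.9]
grip_width: 0.0556
grasp_force: 30.0
```

Call:
step_arm(steps=[0, 0, 0, 1, 0, 0, 0, 0, 0, 0])

```text
time_s: 16.98
tool_pos: [0.521, 0.2018, 0.2697]
tool_rot: [180.0, 0.0, 86.4]
force: [1.1, -0.1, -4.4]
grip_width: 0.0559
grasp_force: 30.0
```

Call:
step_arm(steps=[0, 0, 0, 1, 0, 0, 0, 0, 0, 0])

```text
time_s: 17.23
tool_pos: [0.5209, 0.2019, 0.2686]
tool_rot: [-180.0, 0.0, 86.4]
force: [0.1, 1.2, -3.2]
grip_width: 0.0562
grasp_force: 30.0
```

Call:
step_arm(steps=[0, 0, 0, 1, 0, 0, 0, 0, 0, 0])

```text
time_s: 17.48
tool_pos: [0.5209, 0.2019, 0.2676]
tool_rot: [-180.0, 0.0, 86.4]
force: [-0.7, 0.3, -3.7]
grip_width: 0.0556
grasp_force: 30.0
```

Call:
step_arm(steps=[0, 0, 0, 1, 0, 0, 0, 0, 0, 0])

```text
time_s: 17.73
tool_pos: [0.521, 0.2019, 0.2667]
tool_rot: [-180.0, 0.0, 86.4]
force: [0.1, 0.3, -4.3]
grip_width: 0.0558
grasp_force: 30.0
```

Call:
step_arm(steps=[0, -2, 0, 0, 0, 0, -2, 0, 0, 0, 0, 0, 0, 0, 0])

```text
time_s: 18.1
tool_pos: [0.5208, 0.1975, 0.2667]
tool_rot: [-180.0, 0.0, 86.4]
force: [0.7, -0.2, -3.8]
grip_width: 0.0559
grasp_force: 30.0
```

Call:
step_arm(steps=[0, -1, 0, 0, 0, 0, 0, 0, 0, 0])

```text
time_s: 18.35
tool_pos: [0.5207, 0.1968, 0.2667]
tool_rot: [180.0, 0.0, 86.4]
force: [0.1, 1.0, -3.9]
grip_width: 0.0557
grasp_force: 30.0
```

Call:
step_arm(steps=[0, -1, 0, 0, 0, 0, 0, 0, 0, 0])

```text
time_s: 18.6
tool_pos: [0.5206, 0.1958, 0.2667]
tool_rot: [180.0, 0.0, 86.4]
force: [-0.0, 0.8, -4.5]
grip_width: 0.0563
grasp_force: 30.0
```

Call:
step_arm(steps=[0, -1, 0, 0, 0, 0, 0, 0, 0, 0])

```text
time_s: 18.85
tool_pos: [0.5206, 0.1948, 0.2667]
tool_rot: [180.0, 0.0, 86.4]
force: [-0.3, 0.2, -4.2]
grip_width: 0.0552
grasp_force: 30.0
```

Call:
step_arm(steps=[0, -1, 0, 0, 0, 0, 0, 0, 0, 0])

```text
time_s: 19.1
tool_pos: [0.5205, 0.1938, 0.2667]
tool_rot: [-180.0, 0.0, 86.4]
force: [0.2, 0.9, -4.3]
grip_width: 0.0558
grasp_force: 30.0
```

Call:
step_arm(steps=[0, -0.7, 0, 0, 0, 0, 0, 0, 0, 0])

```text
time_s: 19.35
tool_pos: [0.5204, 0.1932, 0.2667]
tool_rot: [180.0, 0.0, 86.4]
force: [1.2, 1.1, -3.9]
grip_width: 0.0561
grasp_force: 30.0
```

Call:
step_arm(steps=[0, -0.7, 0, 0, 0, 0, 0, 0, 0, 0])

```text
time_s: 19.6
tool_pos: [0.5204, 0.1928, 0.2668]
tool_rot: [180.0, -0.0, 86.4]
force: [-0.2, 1.3, -4.5]
grip_width: 0.0556
grasp_force: 30.0
```

Call:
step_arm(steps=[0, -0.7, 0, 0, 0, 0, 0, 0, 0, 0])

```text
time_s: 19.85
tool_pos: [0.5203, 0.1926, 0.2668]
tool_rot: [180.0, -0.1, 86.5]
force: [1.2, 4.3, -4.6]
grip_width: 0.056
grasp_force: 30.0
```

Call:
step_arm(steps=[0, -0.7, 0, 0, 0, 0, 0, 0, 0, 0])

```text
time_s: 20.1
tool_pos: [0.5202, 0.1924, 0.2669]
tool_rot: [180.0, -0.1, 86.5]
force: [0.6, 6.4, -6.5]
grip_width: 0.0555
grasp_force: 30.0
```

Snug contact at about 6 N. I'll ease off slightly and lower the pack onto the deck.

Call:
step_arm(steps=[0, 1.2, 0, 0.7, 0, 0, 0, 0, 0, 0])

```text
time_s: 20.35
tool_pos: [0.5204, 0.1928, 0.2666]
tool_rot: [180.0, -0.0, 86.5]
force: [-2.1, 2.0, 1.5]
grip_width: 0.0558
grasp_force: 30.0
```

Call:
step_arm(steps=[0, 0, 0, 0.7, 0, 0, 0, 0, 0, 0])

```text
time_s: 20.6
tool_pos: [0.5203, 0.1928, 0.2666]
tool_rot: [180.0, 0.0, 86.5]
force: [-4.0, 3.0, 6.8]
grip_width: 0.0556
grasp_force: 30.0
```

Call:
step_arm(steps=[0, 0, 0, 0.7, 0, 0, 0, 0, 0, 0])

```text
time_s: 20.85
tool_pos: [0.5203, 0.1929, 0.2665]
tool_rot: [180.0, 0.0, 86.5]
force: [-6.0, 1.3, 11.3]
grip_width: 0.0559
grasp_force: 30.0
```

Call:
step_arm(steps=[0, 0, 0, -1.2, 0, 0, 0, 0, 0, 0, 0.9, 0, 0, 0, 0, 0.9, 0, 0, 0, 0, 0.9, 0, 0, 0, 0, 0.9, 0, 0, 0, 0, 0.9, 0, 0, -20, 0, 0.9, 0, 0, -40, 0, 0.9, 0, 0, -50, 0, 0.9, 0, 0, -50, 0, 0.9, 0, 0, 0, 0])

```text
time_s: 22.22
tool_pos: [0.521, 0.1937, 0.4317]
tool_rot: [179.5, -0.1, 86.5]
force: [0.3, 0.5, -0.7]
grip_width: 0.0783
grasp_force: 0.0
```

Run:
```python
from h import *;from cell import env
o=env.get_obs()
go(o,.5164,.1342,.40,-3.6)
c=env.read_camera('side');pickle.dump(c,open('side5.pkl','wb'))
d=env.read_camera('top');pickle.dump(d,open('top5.pkl','wb'))
a=cv2.resize(c['image'][180:300,130:310],None,fx=4.4,fy=4.4,interpolation=2)[:,:790]
cv2.imwrite('pics/f.png',a[...,::-1])
```

```text
t 22.23 pos [0.521  0.1937 0.4317] rot [ 1.7947e+02 -1.4000e-01  8.6460e+01] F [ 0.3  0.5 -0.7] w 0.0783 gf 0.0
dx -59.7 dy -0.9 dz 31.7 turn 90.1
```

View pics/f.png

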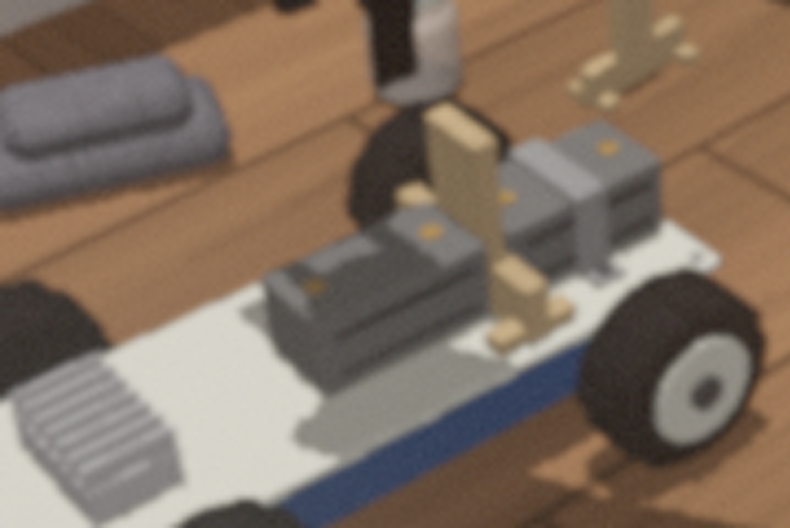

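Run:
```python
from h import *
c=pickle.load(open('side5.pkl','rb'));s0=pickle.load(open('side.pkl','rb'))
def dots(c):
    h=masks(c);H,S,V=[h[...,i] for i in range(3)];im=c['image'].astype(int)
    m=(S>90)&(H<25)
    return m,S
m,S=dots(c)
for u,v in((130+316/4.4,180+287/4.4),(130+431/4.4,180+232/4.4),(130+608/4.4,180+148/4.4)):
    u,v=int(round(u)),int(round(v));y0,x0=v-3,u-4
    w=np.clip(S[y0:v+4,x0:u+5].astype(float)-60,0,None);ys,xs=np.mgrid[y0:v+4,x0:u+5];p=((w*xs).sum()/w.sum(),(w*ys).sum()/w.sum())
    print(np.round(p,1),np.round(ray(c,p,.118),4))
```

```text
[201.1 244.7] [0.5275 0.2264 0.118 ]
[227.5 232.2] [0.5232 0.1547 0.118 ]
[267.7 213.1] [0.5163 0.0352 0.118 ]
```

Measured in the side view, the pack spacing is 119.7 mm, lateral offset is about 0.6 mm and the yaw agrees within 0.3°. The fit is good, so I'll retrieve the gauge.

Call:
step_arm(steps=[0.5, -30, -0.5, 0, 0, 0.5, -30, -0.5, 0, 0, 0.5, 0, 0, 0, 10, 0.5, 0, 0, 0, 10, 0.5, 0, 0, 0, 10, 0.5, 0, 0, 0, 10, 0.5, 0, 0, 0, 10, 0.5, 0, 0, 0, 10, 0.5, 0, 0, 0, 10, 0.5, 0, 0, 0, 10, 0.5, 0, 0, 0, 10, 0.5, 0, 0, 0, 0], grip_force=8)

```text
time_s: 23.82
tool_pos: [0.5153, 0.1323, 0.4247]
tool_rot: [180.0, 0.1, -3.5]
force: [-0.7, 0.6, -0.4]
grip_width: 0.0436
grasp_force: 0.0
```

Run:
```python
from h import *;from cell import env
go(env.get_obs(),.5164,.1338,.321,-3.6)
```

```text
t 23.82 pos [0.5153 0.1323 0.4247] rot [ 1.7997e+02  1.3000e-01 -3.4500e+00] F [-0.7  0.6 -0.4] w 0.0436 gf 0.0
dx 1.0 dy -1.5 dz 103.7 turn 0.1
```

Call:
step_arm(steps=[0.5, 1, -1.5, 40, 0, 0.5, 0, 0, 40, 0, 0.5, 0, 0, 15, 0, 0.5, 0, 0, 8, 0, 0.5, 0, 0, 0, 0])

```text
time_s: 24.45
tool_pos: [0.517, 0.134, 0.3233]
tool_rot: [-180.0, -0.0, -3.5]
force: [0.3, -0.3, -0.3]
grip_width: 0.0434
grasp_force: 0.0
```

Call:
step_arm(steps=[0.25, 0, 0, 0, 0, 0.2, 0, 0, 0, 0, 0, 0, 0, 0, 0, 0, 0, 0, 0, 0, 0, 0, 0, 0, 0])

```text
time_s: 25.08
tool_pos: [0.5168, 0.1343, 0.3231]
tool_rot: [-180.0, -0.0, -3.5]
force: [0.6, 0.7, 0.9]
grip_width: 0.0141
grasp_force: 8.0
```

Call:
step_arm(steps=[0, 0, 0, -5, 0, 0, 0, 0, -10, 0, 0, 0, 0, -15, 0, 0, 0, 0, -20, 0, 0, 0, 0, -20, 0, 0, 0, 0, -20, 0, 0, 0, 0, 0, 0])

```text
time_s: 25.95
tool_pos: [0.5174, 0.1338, 0.4155]
tool_rot: [180.0, -0.3, -3.6]
force: [-0.8, -0.4, -1.8]
grip_width: 0.0137
grasp_force: 8.0
```

Run:
```python
from h import *;from cell import env
go(env.get_obs(),.5545,-.1628,.2545,-3.6)
c=env.read_camera('side');pickle.dump(c,open('side6.pkl','wb'))
h=masks(c);S=h[...,1]
for u,v in((201,245),(228,232),(268,213),(244,225)):
    y0,x0=v-3,u-4
    w=np.clip(S[y0:v+4,x0:u+5].astype(float)-60,0,None);ys,xs=np.mgrid[y0:v+4,x0:u+5];p=((w*xs).sum()/w.sum(),(w*ys).sum()/w.sum())
    print(np.round(p,1),np.round(ray(c,p,.118),4))
```

```text
t 25.95 pos [0.5174 0.1338 0.4155] rot [179.98  -0.27  -3.61] F [-0.8 -0.4 -1.8] w 0.0137 gf 8.0
dx 55.8 dy 293.6 dz 161.0 turn -0.0
[200.9 244.8] [0.5275 0.2269 0.118 ]
[227.5 232.3] [0.5229 0.1549 0.118 ]
[267.9 213. ] [0.5164 0.0346 0.118 ]
[243.4 224. ] [0.5226 0.107  0.118 ]
```

The pack hasn't moved (spacing about 120 mm). I'll take the gauge back to its original spot on the bench.

Call:
step_arm(steps=[0, 7, 36.7, 0, 0, 0, 7, 36.7, 0, 0, 0, 7, 36.7, 0, 0, 0, 7, 36.7, 0, 0, 0, 7, 36.7, 0, 0, 0, 7, 36.7, 0, 0, 0, 7, 36.7, 0, 0, 0, 7, 36.7, 0, 0, 0, 0, 0, 0, 0])

```text
time_s: 27.12
tool_pos: [0.5536, -0.1672, 0.4113]
tool_rot: [179.9, 0.2, -4.0]
force: [-0.1, 0.1, -1.1]
grip_width: 0.0138
grasp_force: 8.0
```

Call:
step_arm(steps=[0, 0, 0, 50, 0, 0, 0, 0, 50, 0, 0, 0, 0, 35, 0, 0, 0, 0, 15, 0, 0, 0, 0, 5, 0, 0, 0, 0, 2, 0, 0, 0, 0, 0, 0])

```text
time_s: 28.0
tool_pos: [0.5549, -0.1627, 0.2571]
tool_rot: [180.0, -0.1, -3.6]
force: [0.4, 0.3, -0.9]
grip_width: 0.0145
grasp_force: 8.0
```

Call:
step_arm(steps=[0, 0, 0, 1.5, 0, 0, 0, 0, 1.5, 0, 0, 0, 0, 0, 0])

```text
time_s: 28.38
tool_pos: [0.5545, -0.1627, 0.2531]
tool_rot: [180.0, -0.0, -3.6]
force: [-0.3, -1.3, 1.4]
grip_width: 0.0136
grasp_force: 8.0
```

Contact with the bench at z 0.2531, as expected. Releasing now.

Call:
step_arm(steps=[0, 0, 0, 0.3, 0, 0, 0, 0, 0, 0, 0.5, 0, 0, 0, 0, 0.5, 0, 0, 0, 0, 0.5, 0, 0, 0, 0, 0.5, 0, 0, 0, 0, 0.5, 0, 0, -20, 0, 0.5, 0, 0, -40, 0, 0.5, 0, 0, -50, 0, 0.5, 0, 0, -30, 0, 0.5, 0, 0, 0, 0, 0.5, 0, 0, 0, 0])

```text
time_s: 29.88
tool_pos: [0.5541, -0.1625, 0.3927]
tool_rot: [180.0, 0.0, -3.6]
force: [-0.4, 0.1, -0.2]
grip_width: 0.0438
grasp_force: 0.0
```

Run:
```python
from h import *;from cell import env
go(env.get_obs(),.5545,-.1628,.4,-3.6)
c=env.read_camera('side')
cv2.imwrite('pics/g.png',cv2.resize(c['image'][140:300,140:400],None,fx=3,fy=3,interpolation=2)[...,::-1])
```

```text
t 29.88 pos [ 0.5541 -0.1625  0.3927] rot [ 1.7998e+02  1.0000e-02 -3.5600e+00] F [-0.4  0.1 -0.2] w 0.0438 gf 0.0
dx 0.4 dy 0.3 dz -7.3 turn 0.0
```

View pics/g.png

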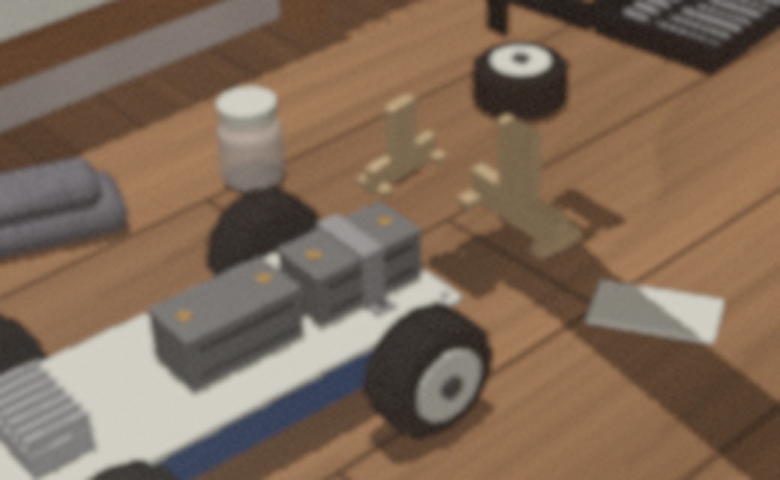

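The packs sit in line with an even gap at crop (285,280), and the gauge stands upright on the bench at (520,190). The arm is clear, so I'm handing in.

```bash
python3 -c "
from cell import env
print(env.sign_off())"
```

```text
the job is handed in; nothing more can be done
None
```

The job is handed in (no verdict came back): the loose pack lies on the deck in line with the fixed one, about 15 mm end to end by camera, and the gauge stands upright back on the bench.

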